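# Spread drying pieces and set the tray clamp on a hot plate

### The job

Spread the heap of four white ceramic pieces in the hot plate's tray into one even layer: each lying flat on the tray floor, with a clear finger's width (15 to 20 mm) or more between any two. Then turn the clamp's thumbscrew clockwise until it seats, back it off a quarter turn so that the tray can expand when it heats, and finish still gripping the screw there. Leave everything else standing where it is.

Things in the scene. Friction and masses are not known exactly. Their poses are not given: they have to be found in the camera images.
- hotplate: Hot plate: beige housing, grey top slab 320 x 360 mm, upper face 110 mm above the table; fixed. Origin: centre of its underside, on the table; z up, x away from its blue control box with dial (that box faces the robot), y to the robot's left. It carries the tray and the clamp, both fixed to it.
- tray_floor (a point): Centre of the inner floor of the shallow square dark steel tray on the hot plate, at (0, -45, 114) mm in the hot plate's frame, same axes. Inner floor 200 x 200 mm, walls 4 mm thick, rim 18 mm above the floor. On its +y side a flange lies under the clamp bracket.
- clamp_top (a point): Top of the dark steel clamp bracket on the +y side of the tray, at (0, 88, 150) mm in the hot plate's frame, on the upright axis of the thumbscrew. The bracket is 34 mm wide in x and reaches from 16 mm on the tray's side of this point to 49 mm beyond it in y; nothing of it is higher.
- wing (a point): Steel wing of the thumbscrew, a flat upright bar 50 mm long (along its x axis), 10 mm thick (y), 26 mm high (z). This point: centre of its underside, on the screw's upright axis, 162 mm above the table, 12 mm above the bracket. It turns with the screw; grip it across the 10 mm thickness from above, best about 16 mm above this point.
- thumbscrew (a joint): Angle (rad) by which the screw is backed off from its seat: 0 = seated (hard stop), growing anticlockwise from above, up to 4.7; clockwise tightens. Starts 0.7 to 1.7 off the seat. Friction about 0.05 N m; stays where it is left; its height does not change. At 0 the wing's x axis lies along the hot plate's x.
- piece1_center (a point): Centre of one of four alike white ceramic pieces: upright discs 30 mm across, 22 mm high, about 55 g; z is the disc's axis. At the start this and two more stand close together on the tray floor (about 1 mm apart). Lying flat on the tray floor its centre is 125 mm above the table.
- piece2_center (a point): Centre of a second piece, as piece1, on the tray floor at the start. Lying flat on the tray floor its centre is 125 mm above the table.
- piece3_center (a point): Centre of a third piece, as piece1, on the tray floor at the start. Lying flat on the tray floor its centre is 125 mm above the table.
- piece4_center (a point): Centre of the fourth piece, as piece1; it starts flat on top of the other three. Lying flat on the tray floor its centre is 125 mm above the table.
- crucible: Bystander: small white porcelain crucible, 38 mm wide at the top, 33 mm high, standing on the hot plate's slab behind the clamp. Origin: centre of its underside.
- amber_jar: Bystander: small amber glass jar 38 mm wide, 45 mm high, on the hot plate's slab in front of the clamp. Origin: centre of its underside.
- beaker: Bystander: glass beaker 70 mm wide, 90 mm high, on the bench. Origin: centre of its underside.
- reagent: Bystander: amber reagent bottle 70 mm wide, 150 mm high, on the bench. Origin: centre of its underside.
- dish: Bystander: white porcelain dish 90 mm wide, 35 mm high, on the bench. Origin: centre of its underside.
- spatula: Bystander: spatula 200 mm long lying on the bench. Origin: under its middle.
- wash_bottle: Bystander: white plastic bottle with a cap, 66 mm wide, 140 mm high, on the bench. Origin: centre of its underside.

How it is judged:
By the outcome, as a careful person would: the job done as asked, in the order asked, and still so for the second after the job is handed in, while the arm keeps its last pose, push and grip.
It also fails if it takes over 58 s, if anything falls off the work surface, if the arm or the gripper's body presses on something with over 40 N, if the wrist force passes 120 N, or if a joint passes its speed limit or range.

### The arm

A 6-joint arm with a two-finger parallel gripper is mounted at the origin on the work surface. World frame = base frame: x ahead of the robot, y to its left, z up, the work surface at z = 0. Lengths are in m, angles in rad, forces in N, time in s.
With the tool pointing down it reaches from about 0.4 to 0.825 m from the base axis. Payload 7 kg.
Tool frame: the origin (TCP) lies midway between the tips of the shut fingers; the grasp point (between the pads) lies arm.hold_point_z behind it (arm.hold_point_z is the distance from the TCP to the grasp point, in m); z points along the fingers, y is the line along which they close (so a half turn about z gives the same grasp; the last joint's range is limited). The gripper opens to 88 mm and grips with 3 to 60 N. Pads are 19 mm wide; open, the fingers measure 130 mm over their backs; the gripper's body (78 mm by 193 mm) begins 47 mm behind the grasp point.
Start: joints at [-0.886, 0.359, 0.012, 0, -1.224, -0.288], TCP at [0.261, -0.623, 0.227] pointing down, gripper open.
Joint ranges: [-3.07, 3.07], [-1.43, 2.12], [-1.02, 1.25], [-3.03, 1.67], [-3.05, -0], [-3.03, 3.03]. Speed limits (rad/s): [2.39, 2.39, 3.01, 3.14, 3.14, 3.14].

### API

Orientations are given as [roll, pitch, yaw] about the fixed x, y, z axes, in that order (R = Rz(yaw) Ry(pitch) Rx(roll)).
In Python, from station import arm gives the robot as it stands.
- The arm moves only by the shell command python3 -m crank 'ROWS' [OPENING] [FORCE]. ROWS is JSON, a list that holds one entry, the list of rows, each a list of 4 numbers: the shift along the tool's x, y, z in units of 25 mm (1.0 is 25 mm), then the turn about the tool's z in units of 5 degrees (1.0 is 5 degrees). A call has 1 to 12 rows; each row is the pose to reach, as a shift and turn from the pose commanded when the call began, along the tool's axes at that moment; what a row does not reach only later rows make up. A row lasts 1/8 s, in which the tool goes at most 62.5 mm and 10.7 degrees, less where a joint would pass 70% of its speed; a pose out of reach is approached as far as the arm can. A call with a gripper value outside its range is refused whole. OPENING is the closure, from 0 (fully open) to 1 (shut), set as the call begins (- or left out, the last holds). The fingers move at their own pace and stop on an object; FORCE is the grip in N (left out, the last holds). Time passes only in rows, so rows that repeat a pose let the fingers close. It gives the time, the measured TCP pose, the force, the opening and the grip force at its end, in the units of the state.
- arm.get_state(): the state, without advancing time (a new reading comes with each control period).
- arm.grab_frame(name): name is "side" or "top"; returns (picture, depth): 384x512x3 uint8, red, green, blue; 384x512 float32, m along the optical axis (not along the pixel's ray), 0 where there is no reading.
- arm.get_calibration(name): a dict with "mtx" (3x3 intrinsics, pixels), "k1" (the pictures are not rectified: a ray, as slopes to the right and down, at radius r is drawn at 1 + k1 r^2 times it, then the intrinsics apply), "R" (3x3) and "t" (3): a world point X has camera coordinates R X + t. Camera axes: x right, y down, z forward; pixel columns grow to the right and rows downward; lengths in m; the calibration is good to about 2 mm. A picture is of the moment at which its call begins. get_calibration takes no time and is no camera call.
- arm.job_done(): hands the job in; it is judged then, once.
Trained networks look in the newest picture that a camera, given by its name, has taken for a name from the list of things; names that differ only in an ending like _2 or _b are one class to them, and where a whole thing is asked for, a point or a joint stands for the part that bears it (a point fixed in the world has none). Each returns a list of dicts, best first, with "score" (0 to 1); they miss things now and then, are a little off and sometimes report something else, mostly with a low value. They report only what shows in the picture. A call takes as long as a camera call.
- arm.recognise(thing, camera): "extent" ([left, top, width, height] in pixels, round what is visible of it).
- arm.trace(thing, camera): "mask" (384x512 bool, what is visible of it) and "extent" ([left, top, width, height] in pixels, round what is visible of it).
The state is a dict: "t": time; "q": joint angles; "qd": joint speeds; "joint_efforts": joint torques, N m; "eef_pos": TCP position; "ee_rot": TCP orientation; "force": force on the tool from outside, world axes, zero at the start; "moment": the same for the moment, N m; "width": finger opening in m; "gripper_force": force on a finger pad.
Only numpy, scipy, OpenCV 4.12 (cv2) and the standard library are available. Lean on these libraries where they do the work, as an engineer would, in place of code of your own. Each camera call takes 0.05 s, during which the arm holds its last target. There are 200 camera calls.

## Working session

There is one attempt and no reset: what is moved stays moved. The work goes in short steps, Python scripts to look and compute and a shell command to move; the robot and the scene stay as the last step left them, time stands still between calls to the robot, and variables do not carry over. Pictures are saved under pics/ and viewed, at most 10 in all, crops included, and the job is handed in when it is done.

```bash
ls; mkdir -p pics; python3 - <<'E'
from station import arm
import cv2
print(arm.get_state(), arm.hold_point_z)
for c in("side","top"):
    p,d=arm.grab_frame(c); cv2.imwrite(f"pics/{c}0.png",p[:,:,::-1])
    print(c,arm.get_calibration(c))
E
```

```text
pics
{'t': 0.0, 'q': array([-8.85903026e-01,  3.59387112e-01,  1.10305702e-02, -3.38517646e-04,
       -1.22407684e+00, -2.88073572e-01]), 'qd': array([-6.13484670e-06,  4.20076496e-04, -9.04246866e-04, -7.05899839e-04,
        2.34388307e-04, -1.17406595e-03]), 'joint_efforts': array([-8.38932792e-04, -5.82712269e+01,  2.93046820e+01,  6.99698254e+00,
        6.74390380e-03, -1.74622232e-04]), 'eef_pos': array([ 0.2606403 , -0.62211196,  0.22561232]), 'ee_rot': array([ 3.13993264e+00, -1.60029165e-04, -2.74488809e+00]), 'force': array([-0.40184459, -0.14045656, -0.20721503]), 'moment': array([0.02603517, 0.04238469, 0.0019193 ]), 'gripper_force': 0.0, 'width': 0.08772865966723215} 0.0188
side {'mtx': array([[493.07823238,   0.        , 260.63517495],
       [  0.        , 493.07823238, 187.78168515],
       [  0.        ,   0.        ,   1.        ]]), 'k1': -0.0869102668582772, 'R': array([[-0.93515214, -0.35423508,  0.00282466],
       [-0.20719354,  0.54047191, -0.81545138],
       [ 0.28733484, -0.76315636, -0.57881868]]), 't': array([0.51310397, 0.1990061 , 1.13957809])}
top {'mtx': array([[406.84909142,   0.        , 258.72484985],
       [  0.        , 406.84909142, 191.86879557],
       [  0.        ,   0.        ,   1.        ]]), 'k1': -0.022896209915406134, 'R': array([[-0.00457638, -0.99965762, -0.02576244],
       [-0.98501052,  0.00894873, -0.17226202],
       [ 0.17243358,  0.02458794, -0.98471422]]), 't': array([0.04476751, 0.54172257, 1.06261063])}
```

View pics/side0.png

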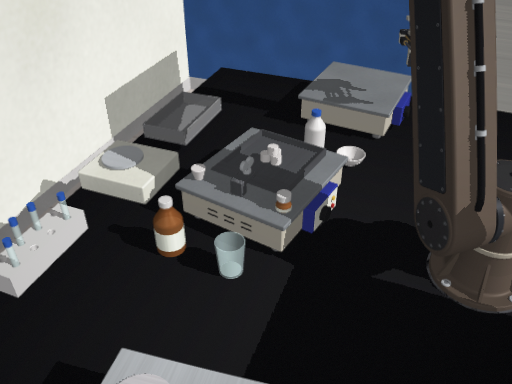

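View pics/top0.png

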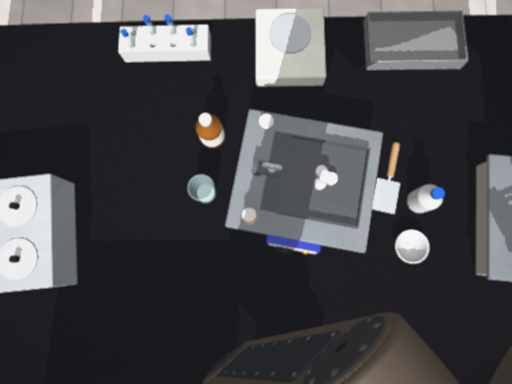

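```bash
cat > h.py <<'E'
import numpy as np, cv2
from station import arm
def world(c,uv,depth=None,z=None):
    k=arm.get_calibration(c);R,t=k["R"],k["t"]
    D=np.array([k["k1"],0,0,0,0])
    n=cv2.undistortPoints(np.asarray(uv,float).reshape(-1,1,2),k["mtx"],D)[:,0]
    r=np.c_[n,np.ones(len(n))]
    if depth is not None: return (r*np.asarray(depth)[:,None]-t)@R
    o=-R.T@t; d=r@R
    return o+d*((z-o[2])/d[:,2])[:,None]
def cloud(c,d,m):
    v,u=np.nonzero(m&(d>0)); return world(c,np.c_[u,v],d[v,u])
E
python3 - <<'E'
from h import *
np.set_printoptions(precision=4,suppress=True)
for c in("top","side"):
    p,d=arm.grab_frame(c)
    for n in("hotplate","piece1_center","wing","tray_floor","crucible","amber_jar","clamp_top"):
        for r in arm.trace(n,c)[:6]:
            P=cloud(c,d,r["mask"])
            if len(P)<5: print(c,n,r["score"],r["extent"]);continue
            print(c,n,round(r["score"],2),r["extent"],len(P),np.median(P,0),"5/95",np.percentile(P,3,axis=0),np.percentile(P,97,axis=0))
E
```

```text
top hotplate 0.75 [228.0, 110.4, 153.9, 142.5] 16552 [ 0.5518 -0.077   0.1127] 5/95 [ 0.397  -0.2489  0.0923] [0.7156 0.0927 0.1355]
top wing 0.51 [262.0, 162.9, 19.2, 8.4] 122 [0.581  0.0077 0.1837] 5/95 [ 0.5744 -0.014   0.16  ] [0.5888 0.027  0.1906]
top tray_floor 0.56 [224.1, 110.9, 159.2, 142.9] 16792 [ 0.5515 -0.0764  0.1127] 5/95 [ 0.3962 -0.2497  0.0906] [0.7176 0.0927 0.1355]
top tray_floor 0.43 [310.5, 179.3, 12.3, 14.4] 99 [ 0.545  -0.112   0.1361] 5/95 [ 0.5362 -0.1273  0.1146] [ 0.5577 -0.101   0.1435]
top tray_floor 0.37 [244.2, 209.3, 13.1, 13.1] 177 [0.464  0.0624 0.1548] 5/95 [0.4512 0.0477 0.121 ] [0.4809 0.0771 0.1583]
top tray_floor 0.15 [263.0, 161.8, 16.6, 13.5] 141 [0.582  0.0077 0.182 ] 5/95 [ 0.5755 -0.0139  0.1493] [0.5995 0.0271 0.1905]
top crucible 0.61 [254.8, 110.5, 15.7, 21.4] 168 [0.7113 0.0205 0.1436] 5/95 [0.6958 0.0062 0.1188] [0.7285 0.0371 0.1478]
top crucible 0.59 [228.0, 109.1, 151.2, 145.3] 16998 [ 0.552  -0.0768  0.1126] 5/95 [ 0.3957 -0.2498  0.0894] [0.721  0.0927 0.136 ]
top amber_jar 0.63 [239.9, 207.9, 17.2, 16.0] 192 [0.4638 0.0623 0.15
[... 784 characters left out ...]
 0.3529 -0.4098  0.0031] [ 0.431  -0.3252  0.0352]
side tray_floor 0.62 [175.0, 126.6, 172.5, 124.7] 12658 [0.5371 0.0097 0.1089] 5/95 [ 0.3884 -0.2247  0.0291] [0.7214 0.1133 0.1433]
side crucible 0.72 [339.3, 146.2, 28.6, 20.8] 376 [ 0.3869 -0.3892  0.0233] 5/95 [ 0.353  -0.4098  0.0036] [ 0.4308 -0.3232  0.0368]
side crucible 0.57 [191.7, 161.1, 16.1, 19.3] 215 [0.7083 0.0274 0.1381] 5/95 [ 0.6945 -0.096   0.044 ] [0.7891 0.0388 0.144 ]
side amber_jar 0.54 [275.6, 188.0, 15.9, 26.0] 316 [0.4654 0.0769 0.1416] 5/95 [0.4515 0.0543 0.1154] [0.4827 0.084  0.1555]
side clamp_top 0.97 [175.6, 127.9, 171.1, 126.0] 12441 [0.5376 0.0105 0.1089] 5/95 [ 0.3888 -0.2226  0.031 ] [0.721  0.1133 0.1433]
```

The two views show the heap in the top view at about (325,178), the wing at (271,167), the jar at (249,215), and the crucible at (265,121). Next I'll fit the plate pose and measure the heap.

```bash
cat >> h.py <<'E'
def plate(c="top"):
    p,d=arm.grab_frame(c)
    P=cloud(c,d,np.ones(d.shape,bool)); m=(P[:,2]>.098)&(P[:,2]<.121)&(P[:,0]>.34)&(P[:,0]<.8)&(abs(P[:,1]+.08)<.22)
    H=np.zeros((500,500),np.uint8); q=((P[m][:,:2]-[.3,-.33])*1000).astype(int)
    H[np.clip(q[:,1],0,499),np.clip(q[:,0],0,499)]=255
    H=cv2.morphologyEx(H,cv2.MORPH_CLOSE,np.ones((9,9))); H=cv2.morphologyEx(H,cv2.MORPH_OPEN,np.ones((41,41)))
    r=cv2.minAreaRect(max(cv2.findContours(H,0,2)[0],key=cv2.contourArea))
    return p,d,r,np.array(r[0])/1000+[.3,-.33]
E
python3 - <<'E'
from h import *
np.set_printoptions(precision=4,suppress=True)
p,d,r,c=plate(); print(r,c)
cv2.imwrite("pics/top1.png",cv2.resize(p[100:260,215:395,::-1],None,fx=4,fy=3.75,interpolation=cv2.INTER_CUBIC)[:600,:720])
P=cloud("top",d,np.ones(d.shape,bool))
v,u=np.nonzero(d>0); col=p[v,u]
# heap points
m=(abs(P[:,0]-.55)<.08)&(abs(P[:,1]+.12)<.09)&(col.min(1)>110)
for lo,hi in((.11,.132),(.132,.142),(.15,.165)):
    k=m&(P[:,2]>lo)&(P[:,2]<hi); print(lo,k.sum(),P[k].mean(0) if k.any() else 0,u[k].mean(),v[k].mean())
k=m; print(np.histogram(P[k][:,2],bins=np.arange(.1,.18,.005)))
k=m&(P[:,2]>.12)
np.save("heap.npy",np.c_[P[k],u[k],v[k]])
# wing direction
w=(abs(P[:,0]-.581)<.035)&(abs(P[:,1]-.0077)<.035)&(P[:,2]>.175)
q=P[w][:,:2]; rr=cv2.minAreaRect((q*1000).astype(np.float32)); print("wing",w.sum(),q.mean(0),rr)
pc=np.linalg.svd(q-q.mean(0))[2][0]; print(np.degrees(np.arctan2(pc[1],pc[0])))
E
```

```text
((230.64064025878906, 218.461181640625), (284.7359313964844, 261.87127685546875), 78.81120300292969) [ 0.5306 -0.1115]
0.11 119 [ 0.554  -0.1328  0.1172] 325.96638655462186 181.9747899159664
0.132 218 [ 0.5629 -0.1255  0.1366] 324.0183486238532 177.0183486238532
0.15 120 [ 0.5618 -0.1231  0.1582] 324.2 175.61666666666667
(array([  0,   1,  51,  44,  10,   9,  45, 173,   9,   5,   9,  92,  19,
         0,   0]), array([0.1  , 0.105, 0.11 , 0.115, 0.12 , 0.125, 0.13 , 0.135, 0.14 ,
       0.145, 0.15 , 0.155, 0.16 , 0.165, 0.17 , 0.175]))
wing 94 [0.5833 0.0069] ((583.609619140625, 6.8010711669921875), (48.044342041015625, 10.038066864013672), 79.49533081054688)
-100.99875188928844
```

View pics/top1.png

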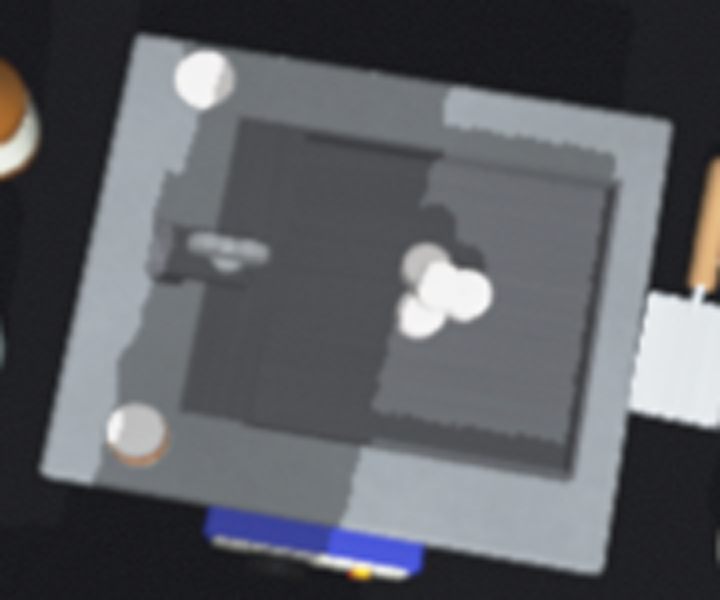

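The crop shows the slab corners at about (138,35), (672,122), (605,573) and (42,475). The top piece is at about (440,287). The floor pieces are at about (427,265), (420,315) and (465,293), and the wing lies along the plate's y.

```bash
cat > fit.py <<'E'
from h import *
from scipy.optimize import minimize
np.set_printoptions(precision=4,suppress=True)
cr=np.array([(138,35),(672,122),(605,573),(42,475)],float); uv=np.c_[215+cr[:,0]/4-.4,100+cr[:,1]/3.75-.4]
W=world("top",uv,z=.11); print(W[:,:2]); 
c=W.mean(0)[:2]; ex=(W[0]+W[1]-W[2]-W[3])[:2]; ey=(W[0]+W[3]-W[1]-W[2])[:2]
print("sizes",np.linalg.norm(ex)/2,np.linalg.norm(ey)/2)
ya=[np.degrees(np.arctan2(ex[1],ex[0])),np.degrees(np.arctan2(-ey[0],ey[1]))]; print("yaw",ya,c)
a=np.radians(np.mean(ya)); X=np.array([np.cos(a),np.sin(a)]);Y=np.array([-X[1],X[0]])
print("wing pred",c+.088*Y,"tray",c-.045*Y)
h=np.load("heap.npy"); f=h[(h[:,2]>.131)&(h[:,2]<.142)][:,:2]; t=h[h[:,2]>.152][:,:2]
print("top",(t.max(0)+t.min(0))/2,t.mean(0),np.ptp(t,axis=0))
def tri(s): 
    k=s[2]+np.arange(3)*2*np.pi/3; return s[:2]+.0179*np.c_[np.cos(k),np.sin(k)]
def cost(s):
    D=np.linalg.norm(f[:,None]-tri(s),axis=2).min(1); return (np.maximum(0,D-.0145)**2).sum()*1e6+ ((s[:2]-f.mean(0))**2).sum()*1e3
best=min((minimize(cost,[*f.mean(0),p],method="Nelder-Mead") for p in np.arange(0,2.1,.3)),key=lambda r:r.fun)
print(best.fun,best.x,tri(best.x))
for nm,px in(("UL",(427,265)),("LL",(420,315)),("R",(465,293))): print(nm,world("top",[(215+px[0]/4-.4,100+px[1]/3.75-.4)],z=.136))
for nm,px in(("T",(440,287)),): print(nm,world("top",[(215+px[0]/4-.4,100+px[1]/3.75-.4)],z=.158))
# side camera
p,d=arm.grab_frame("side"); v,u=np.nonzero(d>0); P=world("side",np.c_[u,v],d[v,u]); col=p[v,u]
m=(abs(P[:,0]-.56)<.06)&(abs(P[:,1]+.123)<.06)&(P[:,2]>.125)&(col.min(1)>80)
for lo,hi in((.131,.141),(.153,.163)):
    k=m&(P[:,2]>lo)&(P[:,2]<hi); q=P[k]; print("side",lo,k.sum(),(q.max(0)+q.min(0))/2,np.ptp(q,axis=0))
E
python3 fit.py
```

```text
[[ 0.7563  0.0642]
 [ 0.6874 -0.2867]
 [ 0.3753 -0.2273]
 [ 0.4431  0.1254]]
sizes 0.31844507728266974 0.3583650698529504
yaw [np.float64(-10.91574045642875), np.float64(-11.000627827022525)] [ 0.5655 -0.0811]
wing pred [0.5823 0.0053] tray [ 0.557  -0.1253]
top [ 0.5623 -0.1237] [ 0.562  -0.1234] [0.028  0.0277]
2.764128548904399 [ 0.5642 -0.1257  0.3806] [[ 0.5808 -0.119 ]
 [ 0.5501 -0.1146]
 [ 0.5616 -0.1434]]
UL [[ 0.5804 -0.1194  0.136 ]]
LL [[ 0.5462 -0.114   0.136 ]]
R [[ 0.561  -0.1426  0.136 ]]
T [[ 0.5605 -0.124   0.158 ]]
side 0.131 125 [ 0.5644 -0.1252  0.1359] [0.0586 0.0539 0.0097]
side 0.153 62 [ 0.5622 -0.1216  0.1565] [0.0292 0.029  0.0069]
```

```bash
cat >> h.py <<'E'
def units(*targets):
    s=arm.get_state(); psi=s["ee_rot"][2]; R=cv2.Rodrigues(np.array([0,0,psi]))[0]@np.diag([1,-1,-1])
    print("now",s["t"],s["eef_pos"].round(4),"rpy",np.degrees(s["ee_rot"]).round(1),"q",s["q"].round(2),"F",s["force"].round(1),"Mz",round(s["moment"][2],3),"w",round(s["width"],4))
    for x,y,z,deg in targets:
        turn=0 if deg is None else -((deg-np.degrees(psi)+180)%360-180)/5
        print(np.r_[R.T@(np.array([x,y,z])-s["eef_pos"])/.025,turn].round(2))
E
python3 -c "
from h import *
units((.562,-.1235,.226,None),(.562,-.1235,.141,None))"
```

```text
now 1.0 [ 0.2608 -0.6226  0.2266] rpy [-180.    -0.  -157.3] q [-0.89  0.36  0.01  0.   -1.22 -0.29] F [ 0.  -0.1 -0.9] Mz -0.029 w 0.0877
[-18.83  13.76   0.02   0.  ]
[-18.83  13.76   3.42   0.  ]
```

```bash
python3 -m crank '[[[-18.83,13.76,0,0],[-18.83,13.76,0,0],[-18.83,13.76,0,0],[-18.83,13.76,0,0],[-18.83,13.76,0,0],[-18.83,13.76,0,0],[-18.83,13.76,0,0],[-18.83,13.76,0,0],[-18.83,13.76,0,0],[-18.83,13.76,0,0],[-18.83,13.76,0,0],[-18.83,13.76,1,0]]]' 0.35 15
python3 -c "
from h import *
units((.562,-.1235,.226,None),(.562,-.1235,.141,None))"
```

```text
t: 2.5
eef_pos: [0.5629, -0.1241, 0.2031]
ee_rot: [-3.14, 0.003, -2.745]
force: [0.2, -0.7, -0.8]
width: 0.0569
gripper_force: 0.0
now 2.5 [ 0.5629 -0.1241  0.2031] rpy [-179.9    0.2 -157.3] q [ 0.12  0.21 -0.25  0.   -1.11 -1.3 ] F [ 0.2 -0.7 -0.8] Mz 0.006 w 0.0569
[ 0.03  0.03 -0.92  0.  ]
[0.03 0.03 2.48 0.  ]
```

```bash
python3 -m crank '[[[0,0,1.5,0],[0,0,2.48,0],[0,0,2.48,0]]]' && python3 -m crank '[[[0,0,0,0],[0,0,0,0],[0,0,0,0],[0,0,0,0]]]' 0.9 15
python3 -c "
from h import *
units((.4994,-.16,.17,None),(.4994,-.16,.119,None))"
```

```text
t: 2.88
eef_pos: [0.5609, -0.1247, 0.1387]
ee_rot: [3.141, -0.002, -2.746]
force: [0.1, -0.4, 0.4]
width: 0.0566
gripper_force: 0.0
t: 3.38
eef_pos: [0.5622, -0.1233, 0.1402]
ee_rot: [-3.141, 0.001, -2.745]
force: [-0.5, 0.1, 4.4]
width: 0.0297
gripper_force: 15.0
now 3.375 [ 0.5622 -0.1233  0.1402] rpy [-180.     0.  -157.3] q [ 0.12  0.27 -0.33  0.   -0.97 -1.3 ] F [-0.5  0.1  4.4] Mz -0.048 w 0.0297
[ 2.89 -0.38 -1.19  0.  ]
[ 2.89 -0.38  0.85  0.  ]
```

```bash
python3 -m crank '[[[0,0,-1.2,0],[1.5,-0.2,-1.2,0],[2.89,-0.38,-1.2,0],[2.89,-0.38,-0.6,0],[2.89,-0.38,0.3,0],[2.89,-0.38,0.87,0],[2.89,-0.38,0.87,0],[2.89,-0.38,0.87,0]]]' && python3 -m crank '[[[0,0,0,0],[0,0,0,0],[0,0,0,0],[0,0,-1.0,0],[0,0,-2.2,0]]]' 0.4 15
python3 - <<'E'
from h import *
units()
p,d=arm.grab_frame("top")
cv2.imwrite("pics/top2.png",cv2.resize(p[100:260,215:395,::-1],None,fx=4,fy=3.75,interpolation=cv2.INTER_CUBIC))
v,u=np.nonzero(d>0); P=world("top",np.c_[u,v],d[v,u]); col=p[v,u]
m=(abs(P[:,0]-.557)<.11)&(abs(P[:,1]+.125)<.11)&(P[:,2]>.13)&(P[:,2]<.141)&(col.min(1)>100); print(m.sum())
H=np.zeros((240,240),np.uint8); q=((P[m][:,:2]-[.437,-.245])*1000).astype(int); H[q[:,1],q[:,0]]=1
n,_,st,ce=cv2.connectedComponentsWithStats(cv2.dilate(H,np.ones((5,5)))); print(st,ce/1000+[.437,-.245])
units((.583,-.1175,.2,None),(.583,-.1175,.125,None))
E
```

```text
t: 4.38
eef_pos: [0.4994, -0.1599, 0.1177]
ee_rot: [3.142, -0.0, -2.744]
force: [-1.0, 0.4, -1.2]
width: 0.0295
gripper_force: 15.0
t: 5.0
eef_pos: [0.4986, -0.16, 0.173]
ee_rot: [3.141, -0.001, -2.745]
force: [0.2, 0.2, 0.7]
width: 0.0524
gripper_force: 0.0
now 5.0 [ 0.4986 -0.16    0.173 ] rpy [ 1.800e+02 -1.000e-01 -1.573e+02] q [ 0.06  0.15 -0.4  -0.   -1.02 -1.24] F [0.2 0.2 0.7] Mz -0.03 w 0.0524
72
[[    0     0   240   240 56724]
 [   10    31    24    10   135]
 [   35    30     9     6    48]
 [   52    72    27    22   348]
 [    8    86     7    20   104]
 [   21   152    12    42   241]] [[ 0.55773018 -0.12518121]
 [ 0.45813333 -0.20975556]
 [ 0.4760625  -0.21260417]
 [ 0.50210057 -0.16250862]
 [ 0.44790385 -0.14946154]
 [ 0.46348963 -0.07220747]]
now 5.05 [ 0.501  -0.1605  0.1777] rpy [-179.8    0.2 -157.2] q [ 0.06  0.15 -0.39  0.   -1.03 -1.24] F [ 1.9 -0.3  3.8] Mz 0.006 w 0.0527
[-3.69  0.32 -0.89  0.  ]
[-3.69  0.32  2.11  0.  ]
```

View pics/top2.png

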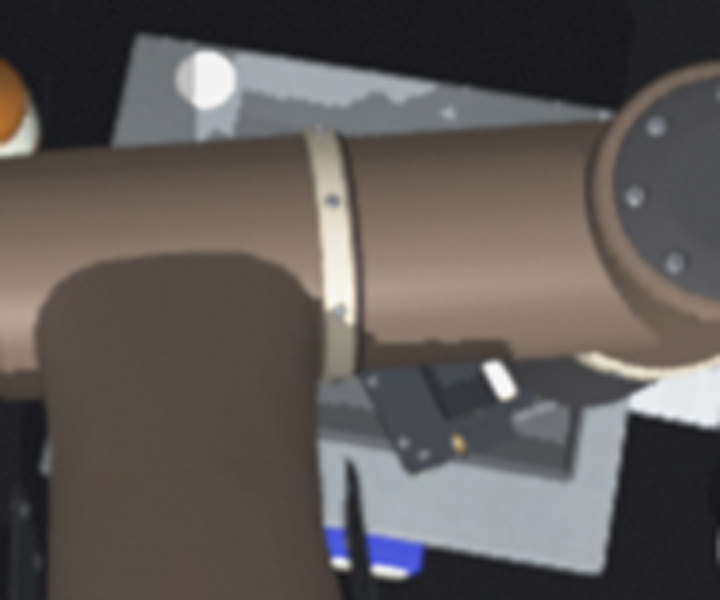

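The top view is blocked by the arm. The released piece shows as a white patch at (497,380), so I'll check the heap from the side camera.

```bash
cat >> h.py <<'E'
def tops(c,name=None):
    """clusters of white points at piece-top height inside the tray"""
    p,d=arm.grab_frame(c); v,u=np.nonzero(d>0); P=world(c,np.c_[u,v],d[v,u]); col=p[v,u]
    L=(P[:,:2]-[.557,-.1253])@np.array([[.9818,.19],[-.19,.9818]])
    m=(abs(L)<.092).all(1)&(P[:,2]>.131)&(P[:,2]<.165)&(col.min(1)>75)&(np.ptp(col.astype(int),axis=1)<30)
    H=np.zeros((240,240),np.uint8); q=((P[m][:,:2]-[.437,-.245])*1000).astype(int); H[q[:,1],q[:,0]]=1
    n,lab,st,ce=cv2.connectedComponentsWithStats(cv2.morphologyEx(H,cv2.MORPH_CLOSE,np.ones((5,5))))
    for i in range(1,n):
        if st[i,4]<40: continue
        x,y,w,h=st[i,:4]; k=lab[q[:,1],q[:,0]]==i
        print(c,"mid",round(.437+(x+w/2)/1000,4),round(-.245+(y+h/2)/1000,4),"size",w,h,"z",P[m][k][:,2].max().round(4))
    if name: cv2.imwrite(name,cv2.resize(p[110:250,170:350,::-1],None,fx=4,fy=4,interpolation=cv2.INTER_CUBIC) if c=="side" else cv2.resize(p[100:260,215:395,::-1],None,fx=4,fy=3.75,interpolation=cv2.INTER_CUBIC))
E
python3 -c "
from h import *
tops('side','pics/side2.png')"
```

```text
side mid 0.4985 -0.1575 size 27 31 z 0.139
side mid 0.564 -0.124 size 60 56 z 0.1391
```

View pics/side2.png

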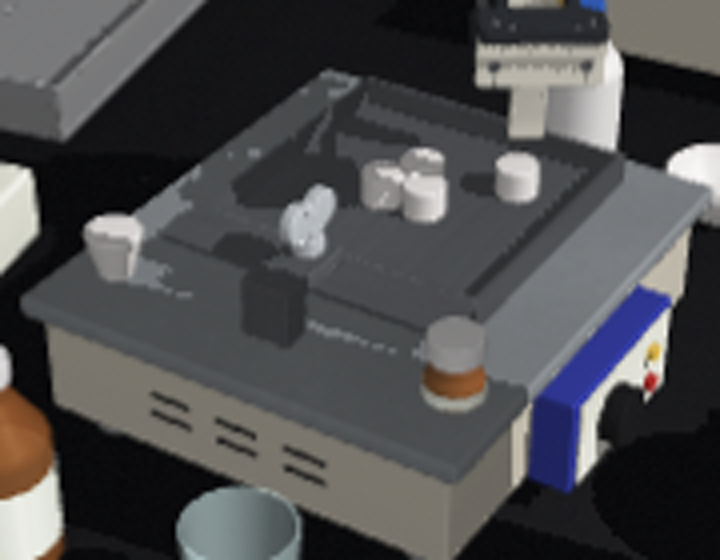

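The side view shows the moved piece at (517,178) lying flat, and the three heap pieces at (383,185), (423,160) and (425,197) undisturbed.

```bash
python3 -c "
from h import *
units((.584,-.1174,.19,None),(.584,-.1174,.125,None))"
```

```text
now 5.1 [ 0.5011 -0.1603  0.1762] rpy [-179.8    0.3 -157.2] q [ 0.06  0.15 -0.39  0.   -1.02 -1.24] F [-0.3 -0.6 -0.1] Mz -0.037 w 0.0524
[-3.72  0.3  -0.55  0.  ]
[-3.72  0.3   2.05  0.  ]
```

```bash
python3 -m crank '[[[-2,0.15,0,0],[-3.77,0.28,0,0],[-3.77,0.28,0,0],[-3.77,0.28,0.8,0],[-3.77,0.28,0.8,0]]]'
python3 -c "
from h import *
units((.584,-.1174,.125,None))"
```

```text
t: 5.72
eef_pos: [0.5817, -0.1173, 0.1512]
ee_rot: [3.14, -0.003, -2.745]
force: [0.3, 0.6, -0.2]
width: 0.0523
gripper_force: 0.0
now 5.725 [ 0.5817 -0.1173  0.1512] rpy [ 179.9   -0.2 -157.3] q [ 0.13  0.29 -0.27 -0.   -1.01 -1.3 ] F [ 0.3  0.6 -0.2] Mz -0.004 w 0.0523
[-0.08 -0.04  1.05  0.  ]
```

Go down, grip, lift slightly.

```bash
python3 -m crank '[[[-0.03,0,0.6,0],[-0.03,0,1.1,0],[-0.03,0,1.1,0]]]' && python3 -m crank '[[[0,0,0,0],[0,0,0,0],[0,0,0,0],[0,0,0,0]]]' 0.9 15
python3 -c "
from h import *
units((.607,-.13,.15,None),(.607,-.13,.125,None));tops('side')"
```

```text
t: 6.1
eef_pos: [0.5831, -0.117, 0.124]
ee_rot: [3.141, -0.002, -2.745]
force: [-0.0, -0.1, -0.3]
width: 0.0526
gripper_force: 0.0
t: 6.6
eef_pos: [0.5843, -0.1168, 0.1257]
ee_rot: [-3.141, 0.001, -2.745]
force: [0.2, 0.4, 2.5]
width: 0.0295
gripper_force: 15.0
now 6.6 [ 0.5843 -0.1168  0.1257] rpy [-180.     0.  -157.3] q [ 0.13  0.31 -0.3   0.   -0.96 -1.3 ] F [0.2 0.4 2.5] Mz 0.029 w 0.0295
[-0.63 -0.84 -0.97  0.  ]
[-0.63 -0.84  0.03  0.  ]
side mid 0.498 -0.1565 size 26 31 z 0.1382
side mid 0.5505 -0.121 size 21 12 z 0.1365
side mid 0.55 -0.1055 size 28 19 z 0.1378
side mid 0.572 -0.0895 size 20 15 z 0.1559
```

```bash
python3 -m crank '[[[0,0,-1,0],[-0.5,-0.45,-1,0],[-1,-0.88,-1,0],[-1,-0.88,-0.4,0],[-1,-0.88,0,0],[-1,-0.88,0.02,0],[-1,-0.88,0.02,0]]]' && python3 -m crank '[[[0,0,0,0],[0,0,0,0],[0,0,0,0],[0,0,-1.0,0],[0,0,-2,0],[0,0,-2,0]]]' 0.4 15
python3 -c "
from h import *
tops('side');units((.562,-.147,.175,-101),(.562,-.147,.125,-101))"
```

```text
t: 7.52
eef_pos: [0.6148, -0.1274, 0.1238]
ee_rot: [3.141, -0.002, -2.745]
force: [-0.3, 0.1, -1.9]
width: 0.0292
gripper_force: 15.0
t: 8.28
eef_pos: [0.6169, -0.1275, 0.1772]
ee_rot: [-3.14, 0.004, -2.745]
force: [-0.1, -0.1, -0.0]
width: 0.0525
gripper_force: 0.0
side mid 0.5 -0.157 size 26 28 z 0.1382
side mid 0.5595 -0.1365 size 33 29 z 0.1372
side mid 0.6105 -0.1265 size 27 29 z 0.1387
side mid 0.547 -0.108 size 28 26 z 0.1395
now 8.325 [ 0.616  -0.1274  0.1757] rpy [-1.800e+02  1.000e-01 -1.573e+02] q [ 0.11  0.32 -0.17 -0.   -1.08 -1.28] F [ 0.3 -0.2 -0.6] Mz 0.019 w 0.0524
[  2.3    0.11   0.03 -11.25]
[  2.3    0.11   2.03 -11.25]
```

```bash
python3 -m crank '[[[1,0.05,0,-2.1],[2.3,0.09,0,-4.2],[2.3,0.09,0,-6.3],[2.3,0.09,0,-8.4],[2.3,0.09,0,-10.5],[2.3,0.09,0,-11.25],[2.3,0.09,0.8,-11.25],[2.3,0.09,0.8,-11.25]]]'
python3 -c "
from h import *
units((.5625,-.1455,.125,-101))"
```

```text
t: 9.32
eef_pos: [0.56, -0.1476, 0.1527]
ee_rot: [3.137, -0.001, -1.764]
force: [0.1, -0.6, -0.3]
width: 0.0527
gripper_force: 0.0
now 9.325 [ 0.56   -0.1476  0.1527] rpy [ 179.8   -0.  -101. ] q [ 0.08  0.26 -0.3  -0.   -1.01 -0.27] F [ 0.1 -0.6 -0.3] Mz -0.025 w 0.0527
[-0.1  -0.08  1.11 -0.01]
```

```bash
python3 -m crank '[[[-0.04,-0.04,0.6,0],[-0.04,-0.04,1.1,0],[-0.04,-0.04,1.1,0]]]' && python3 -m crank '[[[0,0,0,0],[0,0,0,0],[0,0,0,0],[0,0,0,0]]]' 0.9 15
python3 -c "
from h import *
units((.572,-.188,.125,None))"
```

```text
t: 9.7
eef_pos: [0.5619, -0.1468, 0.1259]
ee_rot: [3.139, -0.001, -1.763]
force: [1.1, 0.2, 0.0]
width: 0.0527
gripper_force: 0.0
t: 10.2
eef_pos: [0.563, -0.1468, 0.1277]
ee_rot: [-3.141, 0.0, -1.763]
force: [-0.8, 1.1, 2.1]
width: 0.0296
gripper_force: 15.0
now 10.2 [ 0.563  -0.1468  0.1277] rpy [-180.    0. -101.] q [ 0.08  0.29 -0.33  0.   -0.95 -0.27] F [-0.8  1.1  2.1] Mz -0.012 w 0.0296
[ 1.55 -0.67  0.11  0.  ]
```

```bash
python3 -m crank '[[[0,0,-1,0],[0.8,-0.35,-1,0],[1.55,-0.67,-1,0],[1.55,-0.67,-0.4,0],[1.55,-0.67,0,0],[1.55,-0.67,0.02,0],[1.55,-0.67,0.02,0]]]' && python3 -m crank '[[[0,0,0,0],[0,0,0,0],[0,0,0,0],[0,0,-1.0,0],[0,0,-2.5,0],[0,0,-3.8,0],[0,0,-3.8,0],[0,0,-3.8,0]]]' 0.4 15
python3 -c "
from h import *
tops('side','pics/side3.png');units((.5825,.006,.22,-100.7),(.5825,.006,.1592,-100.7))"
```

```text
t: 11.08
eef_pos: [0.5714, -0.1877, 0.126]
ee_rot: [3.14, 0.0, -1.763]
force: [-0.1, 0.4, -1.1]
width: 0.0293
gripper_force: 15.0
t: 12.08
eef_pos: [0.5716, -0.1879, 0.2215]
ee_rot: [3.141, 0.0, -1.763]
force: [-0.2, 0.2, -1.0]
width: 0.0526
gripper_force: 0.0
side mid 0.569 -0.182 size 26 30 z 0.1393
side mid 0.503 -0.163 size 20 22 z 0.1371
side mid 0.4945 -0.15 size 19 20 z 0.1376
side mid 0.618 -0.1255 size 14 11 z 0.1383
side mid 0.549 -0.1125 size 28 33 z 0.1376
side mid 0.608 -0.1165 size 20 11 z 0.1367
now 12.125 [ 0.5714 -0.1879  0.221 ] rpy [ 179.9    0.  -101. ] q [ 0.01  0.24 -0.16 -0.   -1.16 -0.2 ] F [0.7 0.5 0.1] Mz -0.049 w 0.0525
[-7.7   1.05  0.04 -0.06]
[-7.7   1.05  2.47 -0.06]
```

View pics/side3.png

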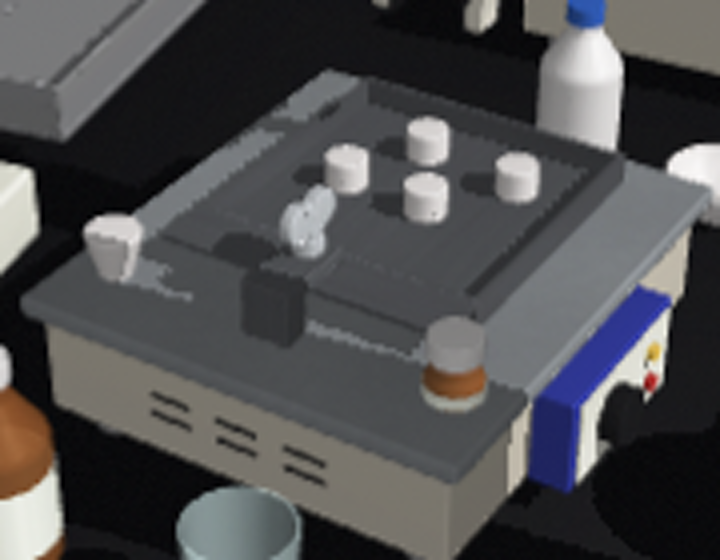

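All four pieces stand flat and well apart at (428,140), (347,167), (426,197) and (517,177). On to the wing at (305,220).

```bash
python3 -m crank '[[[-7.7,1.07,0,0],[-7.7,1.07,0,0],[-7.7,1.07,0,0],[-7.7,1.07,0,0],[-7.7,1.07,0,0],[-7.7,1.07,0,0]]]'
python3 -c "
from h import *
units((.583,.006,.159,-100.9))"
```

```text
t: 12.88
eef_pos: [0.5822, 0.0049, 0.2213]
ee_rot: [3.141, -0.001, -1.764]
force: [-0.1, -0.4, -0.1]
width: 0.0527
gripper_force: 0.0
now 12.875 [0.5822 0.0049 0.2213] rpy [ 180.    -0.  -101.1] q [ 0.34  0.21 -0.21  0.   -1.16 -0.54] F [-0.1 -0.4 -0.1] Mz -0.021 w 0.0527
[-0.05 -0.02  2.49 -0.04]
```

```bash
python3 -m crank '[[[-0.05,-0.02,1.3,0],[-0.05,-0.02,2.2,0],[-0.05,-0.02,2.49,0],[-0.05,-0.02,2.49,0]]]' && python3 -m crank '[[[0,0,0,0],[0,0,0,0],[0,0,0,0],[0,0,0,0],[0,0,0,0],[0,0,0,0]]]' 1 30
python3 -c "
from h import *
units()"
```

```text
t: 13.38
eef_pos: [0.5832, 0.0062, 0.1596]
ee_rot: [3.141, -0.001, -1.764]
force: [0.5, 0.1, 0.8]
width: 0.0526
gripper_force: 0.0
t: 14.12
eef_pos: [0.5842, 0.0071, 0.16]
ee_rot: [-3.14, 0.0, -1.763]
force: [4.2, -1.8, -1.4]
width: 0.0186
gripper_force: 30.0
now 14.125 [0.5842 0.0071 0.16  ] rpy [-179.9    0.  -101. ] q [ 0.35  0.26 -0.29  0.   -1.02 -0.54] F [ 4.2 -1.8 -1.4] Mz -0.033 w 0.0186
```

```bash
python3 -c "
from h import *
p,d=arm.grab_frame('side'); cv2.imwrite('pics/side4.png',cv2.resize(p[130:200,200:290,::-1],None,fx=8,fy=8,interpolation=cv2.INTER_CUBIC)); units()"
```

```text
now 14.175 [0.5842 0.0072 0.16  ] rpy [-179.9    0.  -101. ] q [ 0.35  0.26 -0.29  0.   -1.02 -0.54] F [ 4.9 -2.2 -0.5] Mz -0.051 w 0.0188
```

View pics/side4.png

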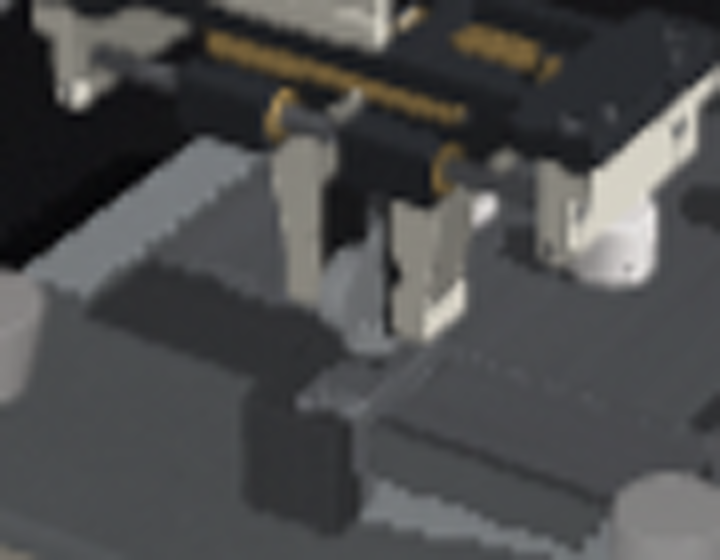

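The fingers straddle the wing, but the opening is 18.6 mm instead of 10, so the tips may be on the hub. I'll regrip a little higher.

```bash
python3 -m crank '[[[0,0,0,0],[0,0,0,0],[0,0,-0.32,0],[0,0,-0.32,0]]]' 0.6 30; python3 -c "
from h import *
p,d=arm.grab_frame('side'); v,u=np.nonzero(d>0); P=world('side',np.c_[u,v],d[v,u])
m=(np.hypot(P[:,0]-.583,P[:,1]-.006)<.03)&(P[:,2]>.155)&(P[:,2]<.19)
L=(P[m][:,:2]-[.583,.006])@np.array([[.9818,.19],[-.19,.9818]])*1000
print(np.c_[L,P[m][:,2]*1000,p[v,u][m]].round()[::2].astype(int).tolist())"
python3 -m crank '[[[0,0,0,0],[0,0,0,0],[0,0,0,0],[0,0,0,0],[0,0,0,0],[0,0,0,0]]]' 1 30
```

```text
t: 14.68
eef_pos: [0.5834, 0.0072, 0.1684]
ee_rot: [-3.141, 0.0, -1.763]
force: [0.9, 0.2, -0.6]
width: 0.0348
gripper_force: 0.0
[[18, -7, 190, 23, 23, 25], [18, -2, 187, 22, 22, 25], [4, -12, 186, 67, 68, 71], [-2, -12, 188, 78, 79, 82], [25, 9, 188, 134, 131, 124], [18, -3, 184, 22, 22, 24], [3, -6, 187, 92, 94, 96], [-2, -7, 188, 110, 113, 115], [26, 13, 187, 136, 133, 125], [22, 10, 187, 91, 90, 86], [18, 7, 186, 23, 23, 24], [19, -4, 180, 23, 23, 24], [6, -6, 183, 89, 91, 94], [0, -6, 185, 118, 121, 122], [-6, -5, 188, 112, 114, 116], [25, 10, 182, 136, 133, 125], [19, 10, 185, 38, 38, 37], [16, 6, 184, 22, 23, 24], [17, -5, 177, 23, 23, 24], [1, -2, 184, 122, 124, 127], [-4, -4, 184, 120, 122, 125], [28, 9, 178, 137, 134, 126], [20, 12, 182, 89, 88, 83], [17, 9, 182, 22, 22, 23], [19, -3, 175, 23, 22, 25], [5, 9, 186, 67, 68, 70], [0, 3, 184, 113, 116, 118], [-1, -5, 180, 120, 122, 125], [-4, -8, 180, 106, 108, 110], [25, 10, 177, 137, 134, 125], [17, 12, 181, 37, 37, 36], [17, 5, 177, 24, 24, 25], [3, 17, 188, 95, 97, 99], [-2, 15, 189, 103, 106, 108], [-2, 6, 183, 107, 109, 
[... 1656 characters left out ...]
, 47, 48, 50], [-25, 12, 175, 136, 134, 126], [0, 25, 171, 112, 114, 116], [-5, 25, 172, 107, 110, 112], [-4, 14, 166, 104, 105, 107], [-4, 5, 161, 95, 98, 100], [-9, 4, 162, 112, 114, 117], [-19, 11, 169, 49, 51, 51], [-26, 13, 173, 127, 125, 117], [2, 23, 166, 90, 92, 95], [-3, 22, 167, 106, 108, 111], [-4, 14, 163, 121, 123, 125], [-4, 5, 158, 113, 115, 117], [-8, 3, 158, 115, 116, 120], [-27, 9, 168, 113, 112, 107], [-4, 14, 160, 121, 124, 126], [-6, 8, 157, 118, 122, 124], [-9, 4, 156, 114, 116, 119], [0, 13, 155, 114, 116, 119], [-7, 10, 156, 118, 122, 124]]
t: 15.48
eef_pos: [0.5842, 0.007, 0.1676]
ee_rot: [-3.14, 0.0, -1.763]
force: [5.6, -2.1, -2.7]
width: 0.0096
gripper_force: 30.0
```

Width is now 9.6 mm, flat on the wing (hub is below). Turn clockwise, most of the way.

```bash
python3 -m crank '[[[0,-0.04,0,1.5],[0,-0.04,0,3],[0,-0.04,0,4.5],[0,-0.04,0,6],[0,-0.04,0,7.5],[0,-0.04,0,9],[0,-0.04,0,10.5],[0,-0.04,0,12],[0,-0.04,0,13.5],[0,-0.04,0,15],[0,-0.04,0,15.6],[0,-0.04,0,15.6]]]'
python3 -c "
from h import *
units()"
```

```text
t: 16.98
eef_pos: [0.584, 0.0074, 0.1675]
ee_rot: [3.141, -0.0, -3.124]
force: [-0.7, 3.1, -0.2]
width: 0.0099
gripper_force: 30.0
now 16.975 [0.584  0.0074 0.1675] rpy [ 180.   -0. -179.] q [ 0.35  0.26 -0.28 -0.   -1.04 -1.9 ] F [-0.7  3.1 -0.2] Mz -0.006 w 0.0099
```

```bash
M='python3 -c "from h import *;units()"'; python3 -m crank '[[[0,0,0,0.8],[0,0,0,1.6],[0,0,0,1.6]]]' >/dev/null; eval $M; python3 -m crank '[[[0,0,0,0.4],[0,0,0,0.4]]]' >/dev/null; eval $M; python3 -m crank '[[[0,0,0,0.3],[0,0,0,0.3]]]'>/dev/null; eval $M
```

```text
now 17.35 [0.584  0.0074 0.1675] rpy [180.   -0.  173.1] q [ 0.35  0.26 -0.28 -0.   -1.04 -2.04] F [-1.3  4.1  1. ] Mz -0.02 w 0.0097
now 17.6 [0.584  0.0074 0.1675] rpy [180.  -0. 171.] q [ 0.35  0.26 -0.28 -0.   -1.04 -2.07] F [-1.4  5.5  1.7] Mz -0.038 w 0.0095
now 17.85 [0.584  0.0074 0.1675] rpy [180.   -0.  169.5] q [ 0.35  0.26 -0.28 -0.   -1.04 -2.1 ] F [-2.7  6.3  1.5] Mz -0.008 w 0.0097
```

```bash
M='python3 -c "from h import *;units()"'; python3 -m crank '[[[0,0,0,0.2],[0,0,0,0.2]]]' >/dev/null; eval $M; python3 -m crank '[[[0,0,0,0.2],[0,0,0,0.2]]]' >/dev/null; eval $M; python3 -m crank '[[[0,0,0,0.2],[0,0,0,0.2]]]'>/dev/null; eval $M
```

```text
now 18.1 [0.584  0.0074 0.1675] rpy [180.   -0.  168.5] q [ 0.35  0.26 -0.28 -0.   -1.04 -2.12] F [-1.4  5.1  1.5] Mz 0.143 w 0.0098
now 18.35 [0.584  0.0074 0.1675] rpy [180.   -0.  167.6] q [ 0.35  0.26 -0.28 -0.   -1.04 -2.13] F [-1.8  5.9  1.3] Mz 0.389 w 0.0097
now 18.6 [0.584  0.0074 0.1675] rpy [180.   -0.  166.6] q [ 0.35  0.26 -0.28 -0.   -1.04 -2.15] F [-1.2  4.7  1.3] Mz 0.555 w 0.0102
```

Seat contact is clear: the moment rises from 169° yaw. Back off a quarter turn to yaw 259° (−101°), which is 92.4° from here.

```bash
python3 -m crank '[[[0,0,0,-1.8],[0,0,0,-3.6],[0,0,0,-5.4],[0,0,0,-7.2],[0,0,0,-9],[0,0,0,-10.8],[0,0,0,-12.6],[0,0,0,-14.4],[0,0,0,-16.2],[0,0,0,-17.8],[0,0,0,-18.5],[0,0,0,-18.5]]]' >/dev/null;  python3 -m crank '[[[0,0,0,0],[0,0,0,0]]]'
python3 -c "
from h import *
units();tops('side','pics/side5.png')
p,d=arm.grab_frame('side'); v,u=np.nonzero(d>0); P=world('side',np.c_[u,v],d[v,u])
L=(P[:,:2]-[.5835,.0065])@np.array([[.9818,.19],[-.19,.9818]])*1000
m=(abs(L[:,0])<9)&(abs(L[:,1])<30)&(P[:,2]>.166)&(P[:,2]<.186)&(L[:,1]>12)
print(m.sum(), np.median(L[m],0))"
```

```text
t: 20.35
eef_pos: [0.5842, 0.0069, 0.1675]
ee_rot: [-3.141, -0.0, -1.764]
force: [0.7, 2.8, -0.7]
width: 0.0098
gripper_force: 30.0
now 20.35 [0.5842 0.0069 0.1675] rpy [-180.    -0.  -101.1] q [ 0.35  0.26 -0.28  0.   -1.04 -0.54] F [ 0.7  2.8 -0.7] Mz 0.038 w 0.0098
side mid 0.505 -0.1675 size 14 9 z 0.1363
side mid 0.4975 -0.1525 size 29 19 z 0.1397
side mid 0.542 -0.1175 size 14 15 z 0.1363
side mid 0.546 -0.101 size 18 12 z 0.138
43 [-3.21693768 21.7024622 ]
```

View pics/side5.png

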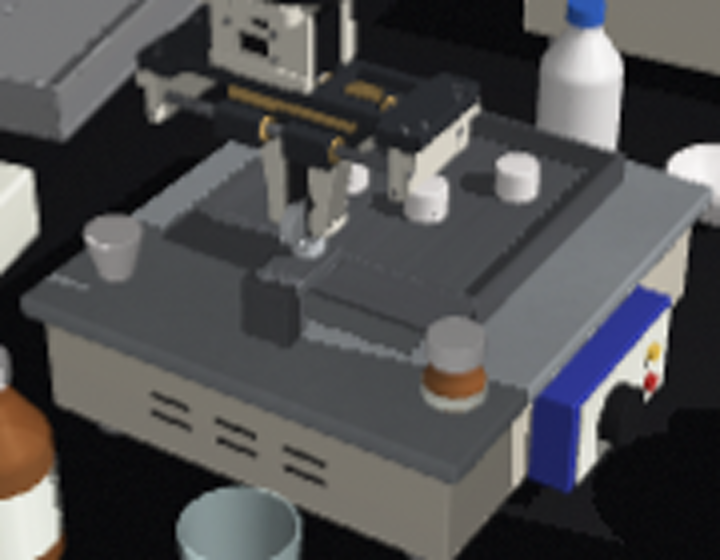

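The view shows the wing gripped at (305,235), still 90° off its seat. The pieces (427,197) and (517,177), the jar and the crucible are unmoved.

```bash
python3 -c "
from station import arm
print(arm.job_done())"
```

```text
the job is handed in; nothing more can be done
None
```

The job is handed in: the four pieces lie flat on the tray floor at least 30 mm apart, and the thumbscrew was seated, backed off about a quarter turn (90° by the gripper's angle) and is still gripped there, at 20 s of the 58 s allowed.

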